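# Load the lacquer shaker and hold its start key

## Task

Set the amber and the red lacquer jar upright into the two empty cells of the orange shaker crate, one jar per cell and without dropping them. Then take the red key from its stand, push it fully home into the brass lock on the start box, working it past the sticky pins, and turn it a quarter turn clockwise (seen from above). The lock springs back, so finish while still gripping the key and holding it turned against its stop; leave the loaded jar, the glue bottle and the tape roll alone.

Things in the scene. Friction and masses are not known exactly. Their poses are not given: they have to be found in the camera images.
- shaker: bottle shaker, fixed: blue motor base 140 x 250 x 50 mm (x, y, z of its frame) with an orange crate 68 x 194 mm on top, its three cells in a row along the shaker's own y. Crate floor top 55 mm, outer wall top 95 mm, divider top 89 mm above the bench; walls 5 mm; each cell about 58 x 58 mm inside. Origin: centre of the underside, on the bench
- cell_left (a point): centre of the floor of the cell at the shaker's +y end, 55 mm above the bench; it already holds the green-labelled jar. Axes as the shaker's
- cell_middle (a point): centre of the floor of the middle cell (empty at the start), 55 mm above the bench. Axes as the shaker's
- cell_right (a point): centre of the floor of the cell at the shaker's -y end (empty at the start), 55 mm above the bench. Axes as the shaker's
- jar_amber: lacquer jar to load, yellow label, white cap: plain upright cylinder 44 mm diameter, 100 mm tall with its cap, about 0.2 kg; stands on the bench. Origin: centre of the underside, z up
- jar_red: lacquer jar to load, red label, white cap: same size and mass as the amber one. Origin: centre of the underside, z up
- jar_loaded: jar with green label, same size, already in cell_left; leave it there. Origin: centre of the underside
- key: key standing upright, tip down, in its wooden stand; z up. Steel blade 16 mm wide (along key x), 5 mm thick (along key y), from its rounded tip up to 34 mm; steel collar 26 mm across from 34 to 38 mm; red flat bow 30 mm wide (x), 10 mm thick (y), from 38 to 78 mm. The same after a half turn about z. Origin: centre of the blade's tip. 0.06 kg. To lift it out raise it at least 36 mm
- key_stand: fixed wooden block 60 x 50 x 36 mm (x, y, z) with a slot 19 x 8 mm in its top for the key's blade; the key's collar rests on the top. Origin: centre of the underside
- start_box: fixed grey box 100 x 100 x 58 mm, the brass lock in the middle of its top inside a black ring 62 mm across that ends 2 mm above the top. Two pairs of spring pins stick out of the slot's broad sides 12 and 22 mm down: each takes about 5 to 15 N of push, less with a small wiggle. Origin: centre of the underside
- keyway (a point): mouth of the keyway: centre of the brass cylinder's top face, 62 mm above the bench; turns with the cylinder. x: long way of the slot, z up. Slot 18 x 7 mm (x, y), widening to 24 x 13 over its top 3 mm, 40 mm deep. Key's x goes along this x, either way round; home = collar on the brass face, key origin 34 mm below this point
- cylinder (a joint): turn of the brass cylinder, rad: 0 at rest, grows clockwise from above, stop at 1.57. A spring returns it (0.02 N m at 0, 0.08 at the stop). The key has 0.13 rad of play in the slot: the hand turns a little farther
- glue_bottle: white plastic glue bottle with yellow cap, 44 mm diameter, 130 mm tall, standing on the bench; a bystander. Origin: centre of the underside
- tape_roll: roll of masking tape lying flat, 90 mm outside, 22 mm high; a bystander. Origin: centre of the underside
Not all that is in view belongs to the job. There is more than one size of the key; the one meant has the size given above.

How it is judged (in metres and radians):
On the way, in this order (a step that is already met when the one before it is completed fails the run):
1. the amber and the red jar stand upright in the two empty cells, one each, and are let go (((horizontal distance between jar_amber and cell_middle below 0.012 m and z of jar_amber in the frame of cell_middle between -0.004 and 0.008 m and angle between each of jar_amber, jar_red's own z axis and vertical below 0.12 rad and horizontal distance between jar_red and cell_right below 0.012 m and z of jar_red in the frame of cell_right between -0.004 and 0.008 m) or (horizontal distance between jar_amber and cell_right below 0.012 m and z of jar_amber in the frame of cell_right between -0.004 and 0.008 m and angle between each of jar_amber, jar_red's own z axis and vertical below 0.12 rad and horizontal distance between jar_red and cell_middle below 0.012 m and z of jar_red in the frame of cell_middle between -0.004 and 0.008 m)) and horizontal distance between jar_loaded and cell_left below 0.012 m and z of jar_loaded in the frame of cell_left between -0.004 and 0.008 m and angle between jar_loaded's own z axis and vertical below 0.12 rad and contact force between the fingers and jar_amber below 0.1 N and contact force between the fingers and jar_red below 0.1 N), for 0.2 s.
2. the key is fully home in the lock, not yet turned (z of key in the frame of keyway below -0.03 m and horizontal distance between key and keyway below 0.004 m and angle between key's own z axis and vertical below 0.1 rad and value of joint cylinder below 0.6 rad), for 0.1 s.
At the end, for the whole second after the job is handed in: both jars upright, still and released in the two cells, one each (within 12 mm of centre, foot within 8 mm of floor), third jar in its cell; key home (tip 30 mm or more down), cylinder beyond 1.35 rad and still, key gripped with over 2 N; glue and tape within 50 mm of their start (all of step 1 and z of key in the frame of keyway below -0.03 m and horizontal distance between key and keyway below 0.004 m and angle between key's own z axis and vertical below 0.1 rad and value of joint cylinder above 1.35 rad and velocity of joint cylinder below 0.2 rad/s and contact force between the fingers and key above 2 N and distance of each of glue_bottle, tape_roll from where it was at the start of the episode below 0.05 m and linear speed of each of jar_amber, jar_red below 0.05 m/s); the arm keeps its last pose, push and grip.
It fails at once if jar_amber is let fall or thrown (moving faster than 0.6 m/s with no finger on it) (linear speed of jar_amber above 0.6 m/s and contact force between the fingers and jar_amber below 0.02 N).
It fails at once if jar_red is let fall or thrown (moving faster than 0.6 m/s with no finger on it) (linear speed of jar_red above 0.6 m/s and contact force between the fingers and jar_red below 0.02 N).
It fails at once if a jar or the glue bottle is knocked over (tilted beyond 0.7 rad) (angle between any of jar_amber, jar_red, jar_loaded, glue_bottle's own z axis and vertical above 0.7 rad).
It fails at once if the loaded jar, the glue bottle or the tape roll is moved by more than 50 mm (distance of any of jar_loaded, glue_bottle, tape_roll from where it was at the start of the episode above 0.05 m).
It also fails if it takes over 72 s, if anything falls off the work surface, if the arm or the gripper's body presses on something with over 40 N, if the wrist force passes 120 N, or if a joint passes its speed limit or range.

## Robot

A 6-joint arm with a two-finger parallel gripper is mounted at the origin on the work surface. World frame = base frame: x ahead of the robot, y to its left, z up, the work surface at z = 0. Lengths are in m, angles in degrees, forces in N, time in s.
With the tool pointing down it reaches from about 0.375 to 0.975 m from the base axis. Payload 3.8 kg.
Tool frame: the origin (TCP) lies between the finger pads; the fingertips stand 8 mm ahead of it and the grasp point (between the pads) lies 11 mm behind it (manip.tip_extent is the distance from the TCP to the fingertips, in m); z points along the fingers, y is the line along which they close (so a half turn about z gives the same grasp; the last joint's range is limited). The gripper opens to 85 mm and grips with 20 to 120 N. Pads are 22 mm wide; open, the fingers measure 114 mm over their backs; the gripper's body (76 mm by 85 mm) begins 54 mm behind the grasp point. The pads swing forward as they close: fully open they stand 13 mm farther back than shut.
Start: joints at [66.641, 15.12, 91.902, -0, 72.978, -2.114], TCP at [0.245, 0.629, 0.239] pointing down, gripper open.
Joint ranges: [-150.88, 150.88], [-54.13, 125.18], [17.81, 147.31], [-75.09, 255.09], [0, 152.58], [-146.25, 146.25]. Speed limits (degrees/s): [147.25, 147.25, 180, 180, 180, 180].

## Interface

Orientations are given as a 3x3 rotation matrix whose columns are the frame's x, y, z axes.
In Python, from rig import manip gives the robot as it stands. The module is installed in compiled form; this text tells all that it offers.
- The arm moves only by the shell command python3 -m jog 'ROWS' [OPENING] [FORCE]. ROWS is JSON, a list of rows, each a list of 2 entries, a list of its own where there are three numbers: the shift along the tool's x, y, z in cm, then the turn, a rotation vector about the tool's x, y, z in degrees. A call has 1 to 10 rows; each row is the pose to reach, as a shift and turn from the pose commanded when the call began, along the tool's axes at that moment; what a row does not reach only later rows make up. A row lasts 1/12 s, in which the tool goes at most 41.7 mm and 7.16 degrees, less where a joint would pass 70% of its speed; a pose out of reach is approached as far as the arm can. A call with a gripper value outside its range is refused whole. OPENING is the closure, from 0 (fully open) to 1 (shut), set as the call begins (- or left out, the last holds). The fingers move at their own pace and stop on an object; FORCE is the grip in N (left out, the last holds). Time passes only in rows, so rows that repeat a pose let the fingers close. It gives the time, the measured TCP pose, the force, the opening and the grip force at its end, in the units of the state.
- manip.observe(): the state, without advancing time (a new reading comes with each control period).
- manip.snapshot(name): name is "side" or "top"; returns (picture, depth): 384x512x3 uint8, red, green, blue; 384x512 float32, m along the optical axis (not along the pixel's ray), 0 where there is no reading.
- manip.camera_params(name): a dict with "vfov" (degrees; the focal length in pixels is half the picture's height over the tangent of half this angle, whatever the lens; pixels are square), "cx", "cy" (the principal point, pixels), "k1" (the pictures are not rectified: a ray, as slopes to the right and down, at radius r is drawn at 1 + k1 r^2 times it, then the intrinsics apply), "world_from_camera" (4x4, takes a point from camera to world coordinates). Camera axes: x right, y down, z forward; pixel columns grow to the right and rows downward; lengths in m; the calibration is good to about 2 mm. A picture is of the moment at which its call begins. camera_params takes no time and is no camera call.
- manip.job_done(): hands the job in; it is judged then, once.
The state is a dict: "clock": time; "joint_positions": joint angles; "dq": joint speeds; "joint_torque": joint torques, N m; "tool_pos": TCP position; "ee_rot": TCP orientation; "ft_force": force on the tool from outside, world axes, zero at the start; "torque": the same for the moment, N m; "opening": finger opening in m; "finger_force": force on a finger pad.
Only numpy, scipy, OpenCV 4.12 (cv2) and the standard library are available. Lean on these libraries where they do the work, as an engineer would, in place of code of your own. Each camera call takes 0.05 s, during which the arm holds its last target. There are 200 camera calls.

## Working session

There is one attempt and no reset: what is moved stays moved. The work goes in short steps, Python scripts to look and compute and a shell command to move; the robot and the scene stay as the last step left them, time stands still between calls to the robot, and variables do not carry over. Pictures are saved under pics/ and viewed, at most 10 in all, crops included, and the job is handed in when it is done.

```bash
mkdir -p pics
python3 - <<'E'
from rig import manip
import cv2,numpy as np
o=manip.observe();print({k:np.round(v,3).tolist() for k,v in o.items()},manip.tip_extent)
for n in("top","side"):
    p,d=manip.snapshot(n);cv2.imwrite(f"pics/{n}0.png",p[:,:,::-1]);np.savez(f"{n}0.npz",p=p,d=d)
    c=manip.camera_params(n);print(n,c)
E
```

```text
{'clock': 0.0, 'joint_positions': [66.64, 15.17, 91.984, 0.0, 72.979, -2.116], 'dq': [-0.029, 0.083, -0.032, -0.053, 0.139, -0.005], 'joint_torque': [0.002, -51.513, -36.731, 0.0, 0.013, 0.0], 'tool_pos': [0.244, 0.628, 0.238], 'ee_rot': [[-0.932, 0.362, -0.001], [0.362, 0.932, -0.002], [0.0, -0.002, -1.0]], 'ft_force': [0.161, -0.033, 0.15], 'torque': [-0.008, -0.012, -0.021], 'finger_force': 0.0, 'opening': 0.085} 0.008
top {'vfov': 54.55020435663623, 'cx': 257.18805058857953, 'cy': 192.79871554355998, 'k1': 0.007840796755074203, 'world_from_camera': array([[ 0.03028523, -0.98666485,  0.15992273,  0.44035675],
       [-0.99937032, -0.02693075,  0.02310206,  0.00573107],
       [-0.01848715, -0.16052168, -0.98685917,  1.08630736],
       [ 0.        ,  0.        ,  0.        ,  1.        ]])}
side {'vfov': 51.190801454566596, 'cx': 256.68650495365785, 'cy': 193.7628650457266, 'k1': -0.10438983955072219, 'world_from_camera': array([[ 0.96925607, -0.14770262,  0.19679079,  0.36790131],
       [-0.24601531, -0.59596   ,  0.76440052, -0.81348021],
       [ 0.00437548, -0.78931338, -0.61397495,  0.73762436],
       [ 0.        ,  0.        ,  0.        ,  1.        ]])}
```

View pics/top0.png

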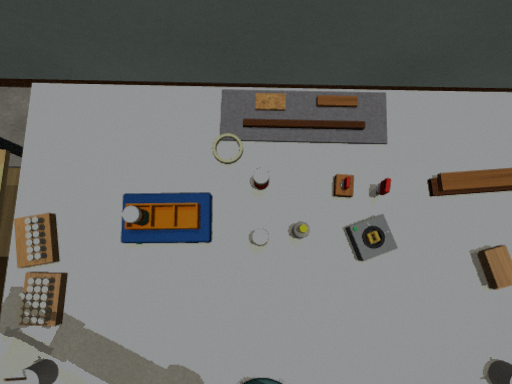

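View pics/side0.png

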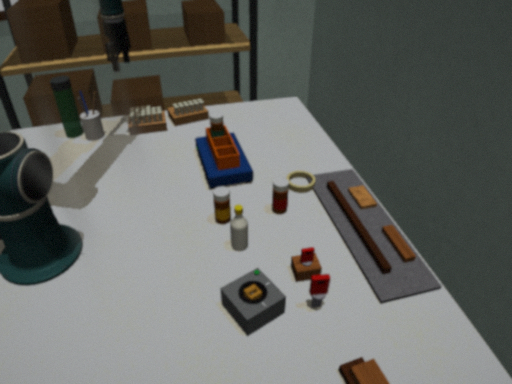

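The top view shows the shaker at (166,217), the red jar at (261,178), the amber jar at (261,237), the glue at (301,230), the tape at (228,149), the wooden stand with a key at (344,185), a second red key at (384,187), and the start box at (372,237). I'll zoom in on the keys and the lock.

```bash
cat > h.py <<'E'
import numpy as np,cv2
from rig import manip
def cam(n):
    c=manip.camera_params(n);f=192/np.tan(np.radians(c["vfov"]/2))
    return np.array([[f,0,c["cx"]],[0,f,c["cy"]],[0,0,1.]]),np.array([c["k1"],0,0,0.]),c["world_from_camera"]
def rays(n,uv):
    K,D,T=cam(n);q=cv2.undistortPoints(np.float64(uv).reshape(-1,1,2),K,D)[:,0]
    return T[:3,3],np.c_[q,np.ones(len(q))]@T[:3,:3].T
def onz(n,uv,z):
    o,r=rays(n,uv);return o+r*((z-o[2])/r[:,2])[:,None]
def cloud(n,d):
    v,u=np.mgrid[:384,:512];o,r=rays(n,np.c_[u.ravel(),v.ravel()])
    return (o+r*d.ravel()[:,None]).reshape(384,512,3)
def px(n,P):
    K,D,T=cam(n);W=np.linalg.inv(T);rv=cv2.Rodrigues(W[:3,:3])[0]
    return cv2.projectPoints(np.float64(P).reshape(-1,1,3),rv,W[:3,3],K,D)[0][:,0]
def mask(p,h,smin=110,vmin=60):
    a=cv2.cvtColor(p,cv2.COLOR_RGB2HSV).astype(int);H=a[...,0]
    m=(H>=h[0])&(H<=h[1]) if h[0]<h[1] else (H>=h[0])|(H<=h[1])
    return (m&(a[...,1]>smin)&(a[...,2]>vmin)).astype(np.uint8)
E
python3 - <<'E'
from h import *
t=np.load("top0.npz");s=np.load("side0.npz")
a=cv2.resize(t['p'][160:265,225:405],None,fx=4.4,fy=4.4,interpolation=3)[:300]
def C(p,x,y,w,h,f):return cv2.resize(p[y:y+h,x:x+w],(int(w*f),int(h*f)),interpolation=3)
A=C(t['p'],320,165,80,100,5);B=C(s['p'],215,235,120,100,3.333)
B=cv2.copyMakeBorder(B,0,A.shape[0]-B.shape[0],0,0,0)
cv2.imwrite("pics/z1.png",np.hstack([A,B])[:,:,::-1])
for n,z in(("top",t),("side",s)):
    X=cloud(n,z['d'])
    for nm,h in(("red",(172,6)),("orange",(7,19)),("yellow",(22,34)),("blue",(100,125))):
        k,l,st,c=cv2.connectedComponentsWithStats(mask(z['p'],h,120,70))
        for i in range(1,k):
            if st[i,4]>15:
                m=l==i;print(n,nm,st[i,:5],np.round(np.median(X[m],0),3),"ztop",np.round(np.percentile(X[m][:,2],[5,95]),3))
E
```

```text
top red [346 177   4  11  41] [ 0.64  -0.218  0.08 ] ztop [0.074 0.083]
top red [385 178   6  15  65] [ 0.63  -0.318  0.102] ztop [0.099 0.105]
top orange [256  93  29  17 451] [0.894 0.001 0.022] ztop [0.019 0.026]
top orange [317  95  41  11 373] [ 0.9   -0.199  0.026] ztop [0.023 0.03 ]
top orange [ 441  168   71   23 1194] [ 0.666 -0.587  0.04 ] ztop [0.037 0.043]
top orange [335 175  18  21 253] [ 0.634 -0.213  0.036] ztop [0.032 0.04 ]
top orange [  4 190  10  14  41] [ 0.661  1.187 -0.586] ztop [-0.591 -0.58 ]
top orange [ 125  203   73   26 1361] [0.534 0.27  0.058] ztop [0.053 0.097]
top orange [ 15 214  38  53 942] [0.449 0.669 0.036] ztop [0.032 0.039]
top orange [484 246  28  43 789] [ 0.43  -0.624  0.06 ] ztop [0.057 0.063]
top orange [ 24 273  37  52 499] [0.332 0.583 0.035] ztop [0.031 0.039]
top yellow [299 224   9   9  55] [ 0.507 -0.092  0.13 ] ztop [0.1   0.132]
top yellow [373 231   8  11  39] [ 0.496 -0.299  0.062] ztop [0.049 0.065]
top yellow [367 232   9  12  45] [ 0.49  -0.281  0.062] ztop [0.056 0.064]
top blue [ 122  193   88   50 2108] [0.501 0.267 0.05 ] 
[... 795 characters left out ...]
4 0.033] ztop [0.028 0.036]
side orange [140 113  25  13  97] [0.331 0.577 0.033] ztop [0.031 0.036]
side orange [206 126  33  43 727] [0.535 0.251 0.08 ] ztop [0.058 0.095]
side orange [349 186  27  22 339] [ 0.892 -0.007  0.021] ztop [0.018 0.024]
side orange [383 225  32  34 362] [ 0.899 -0.205  0.025] ztop [0.023 0.027]
side orange [292 254  29  18 253] [ 0.631 -0.228  0.035] ztop [0.033 0.037]
side orange [244 284  18  15 169] [ 0.494 -0.289  0.059] ztop [0.05  0.062]
side orange [352 360  36  24 580] [ 0.66  -0.514  0.039] ztop [0.037 0.041]
side yellow [235 205   7  10  59] [ 0.506 -0.101  0.128] ztop [0.116 0.131]
side blue [197 134  55  44 674] [0.493 0.22  0.05 ] ztop [0.047 0.052]
```

View pics/z1.png

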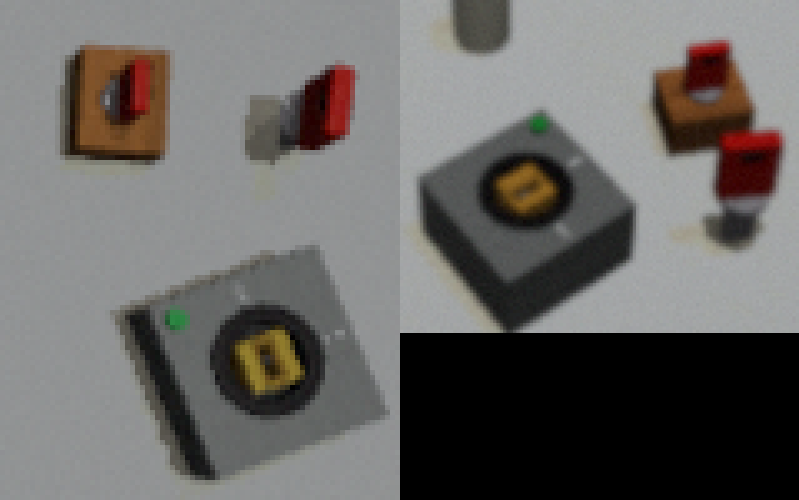

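The crop shows the right-sized key (top about 80 mm) in the wooden stand. The free-standing one is larger (about 102 mm) and is a decoy. The slot in the brass runs roughly along world x, tilted with the box. Next I'll measure poses.

```bash
cat > meas.py <<'E'
from h import *
t=np.load("top0.npz");p,d=t['p'],t['d'];X=cloud("top",d);Z=X[...,2]
def rect(m,z,n=None):
    v,u=np.nonzero(m);P=onz("top",np.c_[u,v],z)[:,:2];r=cv2.minAreaRect((P*1000).astype(np.float32))
    if n:print(n,len(P),"c",np.round(r[0],1),"size",np.round(r[1],1),"ang",round(r[2],1),"mean",np.round(P.mean(0)*1000,1))
    return P
def box(x0,x1,y0,y1):return (X[...,0]>x0)&(X[...,0]<x1)&(X[...,1]>y0)&(X[...,1]<y1)
rect(box(.4,.65,.1,.42)&(abs(Z-.05)<.006)&(mask(p,(100,125),100,50)>0),.05,"blue")
o=mask(p,(5,20),120,60)>0
rect(box(.45,.6,.15,.4)&(Z>.082)&(Z<.1)&o,.093,"orange rim")
rect(box(.45,.6,.15,.4)&(Z>.045)&(Z<.065)&o,.055,"orange floor")
rect(box(.4,.6,-.4,-.2)&(abs(Z-.058)<.008),.058,"box")
rect(box(.57,.7,-.27,-.16)&(abs(Z-.036)<.007)&o,.036,"stand")
rect(box(.57,.7,-.27,-.16)&(Z>.065),.078,"keytop")
rect(box(.57,.7,-.38,-.27)&(Z>.09),.102,"decoy")
for n,x0,x1,y0,y1,zz in(("amber",.42,.56,-.04,.08,.1),("red",.6,.75,-.04,.08,.1),("loaded",.45,.6,.28,.42,.155),("glue",.42,.6,-.15,-.05,.13)):
    P=rect(box(x0,x1,y0,y1)&(Z>zz-.012)&(Z<zz+.012),zz,n)
for n,q in(("brass",mask(p,(18,36),100,60)>0),("dark",p.max(2)<55)):
    rect(box(.46,.53,-.33,-.25)&q&(Z>.03),.062,n)
E
python3 meas.py
python3 - <<'E'
from h import *
p=np.load("top0.npz")['p'];d=np.load("top0.npz")['d']
X=cloud("top",d)
print(p[229:247,364:384].max(2)); print((X[229:247,364:384,2]*1000).round().astype(int))
s=np.load("side0.npz");X=cloud("side",s['d'])
for n,a in(("amber",(.42,.56,-.04,.08,.092)),("red",(.6,.75,-.04,.08,.092)),("loaded",(.45,.6,.28,.42,.145)),("key",(.57,.7,-.27,-.16,.074))):
    m=(X[...,0]>a[0])&(X[...,0]<a[1])&(X[...,1]>a[2])&(X[...,1]<a[3])&(X[...,2]>a[4])
    print(n,m.sum(),cv2.minAreaRect((X[m][:,:2]*1000).astype(np.float32)),X[m][:,2].max())
E
```

```text
blue 2192 c [531.9 283.7] size [136.3 247.3] ang 2.6 mean [527.2 271.7]
orange rim 459 c [532.7 284.9] size [ 67.4 194.3] ang 1.6 mean [531.5 280.2]
orange floor 841 c [532.3 291.4] size [ 64.1 180.9] ang 3.3 mean [535.5 268.3]
box 1328 c [ 494.7 -289.1] size [100.  102.4] ang 22.0 mean [ 494.4 -289.7]
stand 243 c [ 640.2 -216.8] size [45.6 58.3] ang 89.8 mean [ 638.5 -215.4]
keytop 50 c [ 641.9 -216.1] size [10.9 31. ] ang 89.5 mean [ 640.7 -216.7]
decoy 87 c [ 630.5 -316.8] size [15.9 38.7] ang 88.5 mean [ 630.7 -317. ]
amber 215 c [485.2  17.9] size [40.9 40.9] ang 46.6 mean [485.   17.9]
red 207 c [647.9  21.3] size [41.4 40.6] ang 1.5 mean [648.1  20.7]
loaded 251 c [529.7 343.3] size [43.7 43.1] ang 4.7 mean [529.6 343.7]
glue 57 c [507.4 -93. ] size [19.6 20. ] ang 46.2 mean [508.  -92.6]
brass 110 c [ 494.  -289.1] size [29.4 30.4] ang 19.9 mean [ 494.2 -288.7]
dark 249 c [ 493.5 -280.9] size [57.8 75. ] ang 7.7 mean [ 493.6 -288.4]
[[ 81  43  29  30  32  27  27  23  18  16  22  22  30  37  29  29  44  76
  104 103]
 [ 45  32  34  30  33  32  40  37  38  35  36  60  53  24  3
[... 3091 characters left out ...]
8   57 1086   56   59   61   60   60   62   56
    59   58   58   58   57   55]
 [  58   57   57   60   62   58   61   60   57   61   63   61   60   62
    58   59   57   60   57   57]]
amber 161 ((483.8601989746094, 15.83990478515625), (41.165740966796875, 43.88983917236328), 32.5882568359375) 0.10181707943578144
red 150 ((648.212646484375, 17.90953826904297), (43.95806121826172, 40.66865158081055), 73.51384735107422) 0.10238151199048806
loaded 98 ((529.4857177734375, 342.91632080078125), (44.76142501831055, 42.75624465942383), 58.99979019165039) 0.15511088172911314
key 58 ((641.2183227539062, -219.991455078125), (11.527121543884277, 29.03091812133789), 88.54046630859375) 0.0812466800435816
```

```bash
cat > go.py <<'E'
# usage: go.py x y z(mm) yangle(deg): shift (cm) and turn (deg) in tool axes from the measured pose
import sys
from h import *
o=manip.observe();R=np.array(o["ee_rot"]);p=np.array(o["tool_pos"])
x,y,z,a=map(float,sys.argv[1:5]);a=np.radians(a)
Y=np.array([np.cos(a),np.sin(a),0]);Zt=np.array([0,0,-1.]);Rt=np.c_[np.cross(Y,Zt),Y,Zt]
s=R.T@(np.array([x,y,z])/1000-p)*100
t=np.degrees(cv2.Rodrigues(R.T@Rt)[0].ravel())
print("t",round(o["clock"],2),"pos",np.round(p*1000,1),"yang",round(np.degrees(np.arctan2(R[1,1],R[0,1])),1),"open",round(o["opening"]*1000,1),"ff",round(o["finger_force"],1),"F",np.round(o["ft_force"],1),"j6",round(o["joint_positions"][5],1))
print("shift",np.round(s,2),"turn",np.round(t,1))
E
python3 go.py 485 17 180 2.6
```

```text
t 0.1 pos [244.3 628.5 238.1] yang 68.8 open 85.6 ff 0.0 F [-0.6  0.3  0.2] j6 -2.1
shift [-44.59 -48.26   5.9 ] turn [-0.1  0.1 66.2]
```

```bash
R='[-44.6,-48.3,5.9],[0,0,66.2]'
python3 -m jog '[[[-44.6,-48.3,5.9],[0,0,66.2]],[[-44.6,-48.3,5.9],[0,0,66.2]],[[-44.6,-48.3,5.9],[0,0,66.2]],[[-44.6,-48.3,5.9],[0,0,66.2]],[[-44.6,-48.3,5.9],[0,0,66.2]],[[-44.6,-48.3,5.9],[0,0,66.2]],[[-44.6,-48.3,5.9],[0,0,66.2]],[[-44.6,-48.3,5.9],[0,0,66.2]],[[-44.6,-48.3,5.9],[0,0,66.2]],[[-44.6,-48.3,5.9],[0,0,66.2]]]' 0 40
python3 go.py 485 17 180 2.6
```

```text
clock: 0.93
tool_pos: [0.3964, 0.2409, 0.2016]
ee_rot: [[-0.04, 0.999, -0.0], [0.999, 0.04, -0.0], [-0.0, -0.0, -1.0]]
ft_force: [0.4, -0.5, -0.1]
opening: 0.0857
finger_force: 0.0
t 0.93 pos [396.4 240.9 201.6] yang 2.3 open 85.7 ff 0.0 F [ 0.4 -0.5 -0.1] j6 25.9
shift [-22.72   7.97   2.16] turn [-0.   0.  -0.3]
```

```bash
python3 -m jog '[[[-21,7.5,2],[0,0,0]],[[-21,7.5,2],[0,0,0]],[[-21,7.5,2],[0,0,0]],[[-21,7.5,2],[0,0,0]],[[-21,7.5,2],[0,0,0]],[[-21,7.5,2],[0,0,0]],[[-21,7.5,2],[0,0,0]],[[-21,7.5,2],[0,0,0]]]' >/dev/null
python3 go.py 485 17 60 2.6
```

```text
t 1.6 pos [480.4  35.8 181.5] yang 2.4 open 85.3 ff 0.0 F [-0.9  0.5  0.6] j6 -1.1
shift [-1.9   0.4  12.15] turn [-0.1 -0.  -0.2]
```

```bash
python3 -m jog '[[[-1.9,0.4,2],[0,0,0]],[[-1.9,0.4,6],[0,0,0]],[[-1.9,0.4,9.5],[0,0,0]],[[-1.9,0.4,12.1],[0,0,0]],[[-1.9,0.4,12.1],[0,0,0]]]' >/dev/null
python3 go.py 485 17 60 2.6
python3 -m jog '[[[0,0,0],[0,0,0]],[[0,0,0],[0,0,0]],[[0,0,0],[0,0,0]],[[0,0,0],[0,0,0]],[[0,0,0],[0,0,0]],[[0,0,0],[0,0,0]],[[0,0,0],[0,0,0]],[[0,0,0],[0,0,0]]]' 1 40
python3 go.py 534 221 200 2.6
```

```text
t 2.02 pos [479.6  19.3  55.4] yang 2.6 open 85.4 ff 0.0 F [-1.8  0.1 -0.1] j6 -3.4
shift [-0.25  0.53 -0.47] turn [-0.7 -0.1  0. ]
clock: 2.68
tool_pos: [0.4875, 0.0178, 0.0635]
ee_rot: [[-0.044, 0.999, 0.004], [0.999, 0.044, 0.0], [0.0, 0.004, -1.0]]
ft_force: [-1.9, 0.8, 7.6]
opening: 0.0433
finger_force: 39.4
t 2.68 pos [487.5  17.8  63.5] yang 2.5 open 43.3 ff 39.4 F [-1.9  0.8  7.6] j6 -3.4
shift [ 20.09   5.6  -13.62] turn [ 0.2 -0.  -0.1]
```

```bash
python3 -m jog '[[[0,0,-1],[0,0,0]],[[0,0,-4],[0,0,0]],[[0,0,-7.5],[0,0,0]],[[0,0,-11],[0,0,0]],[[0,0,-13.5],[0,0,0]],[[0,0,-13.5],[0,0,0]]]' 
python3 go.py 532 283.5 200 2.6
```

```text
clock: 3.18
tool_pos: [0.4901, 0.0176, 0.204]
ee_rot: [[-0.044, 0.999, 0.013], [0.999, 0.044, -0.0], [-0.001, 0.013, -1.0]]
ft_force: [0.6, 0.8, -0.7]
opening: 0.0431
finger_force: 40.6
t 3.18 pos [490.1  17.6 204. ] yang 2.5 open 43.1 ff 40.6 F [ 0.6  0.8 -0.7] j6 -3.4
shift [26.38  5.36  0.45] turn [ 0.8  0.  -0.1]
```

```bash
python3 -m jog '[[[1,0.2,0],[0.8,0,0]],[[4,0.8,0],[0.8,0,0]],[[8,1.6,0],[0.8,0,0]],[[12,2.4,0],[0.8,0,0]],[[16,3.2,0],[0.8,0,0]],[[20,4,0],[0.8,0,0]],[[23.5,4.8,0],[0.8,0,0]],[[25.7,5.2,0],[0.8,0,0]],[[26.4,5.4,0],[0.8,0,0]],[[26.4,5.4,0],[0.8,0,0]]]' >/dev/null
python3 -m jog '[[[0,0,0],[0,0,0]],[[0,0,0],[0,0,0]]]' >/dev/null
python3 - <<'E'
from h import *
ims=[]
for n in("top","side"):
    p,d=manip.snapshot(n);np.savez(f"{n}1.npz",p=p,d=d)
    y,x=(150,100) if n=="top" else(80,160)
    ims.append(cv2.resize(p[y:y+120,x:x+120],(400,400),interpolation=3))
cv2.imwrite("pics/a1.png",np.hstack(ims)[:,:,::-1])
E
python3 go.py 532 283.5 119 2.6
```

```text
t 4.28 pos [527.5 282.3 195.6] yang 2.5 open 43.9 ff 40.7 F [ 0.2  0.3 -1.3] j6 23.0
shift [0.1  0.57 7.65] turn [-0.9  0.  -0.1]
```

View pics/a1.png

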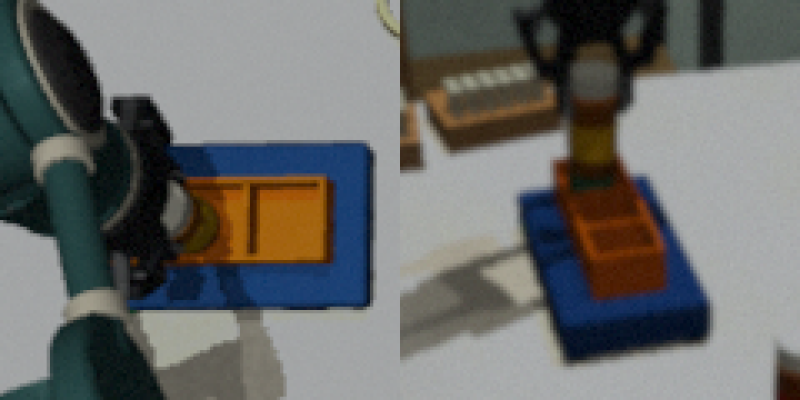

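The jar is held upright above the crate, with its yellow label at the side crop's (595,150). I'll lower it in.

```bash
python3 -m jog '[[[0.1,0.5,1],[-0.8,0,0]],[[0.1,0.5,2.5],[-0.8,0,0]],[[0.1,0.5,4],[-0.8,0,0]],[[0.1,0.5,5],[-0.8,0,0]],[[0.1,0.5,5.5],[-0.8,0,0]],[[0.1,0.5,5.5],[-0.8,0,0]]]' 
python3 go.py 532 283.5 119 2.6
```

```text
clock: 4.78
tool_pos: [0.5311, 0.2838, 0.1395]
ee_rot: [[-0.044, 0.999, -0.003], [0.999, 0.044, -0.001], [-0.001, -0.003, -1.0]]
ft_force: [0.0, 0.1, -2.8]
opening: 0.0434
finger_force: 40.7
t 4.78 pos [531.1 283.8 139.5] yang 2.5 open 43.4 ff 40.7 F [ 0.   0.1 -2.8] j6 23.3
shift [-0.03  0.1   2.05] turn [-0.2  0.1 -0.1]
```

```bash
python3 -m jog '[[[0,0,0.6],[0,0,0]],[[0,0,1.2],[0,0,0]],[[0,0,1.7],[0,0,0]],[[0,0,1.9],[0,0,0]],[[0,0,2.1],[0,0,0]],[[0,0,2.1],[0,0,0]]]' 
python3 go.py 532 283.5 119 2.6
```

```text
clock: 5.28
tool_pos: [0.5318, 0.285, 0.1195]
ee_rot: [[-0.045, 0.999, -0.001], [0.999, 0.045, -0.0], [-0.0, -0.001, -1.0]]
ft_force: [-0.6, -0.5, -1.3]
opening: 0.0436
finger_force: 40.7
t 5.28 pos [531.8 285.  119.5] yang 2.6 open 43.6 ff 40.7 F [-0.6 -0.5 -1.3] j6 23.3
shift [-0.15  0.02  0.05] turn [-0.  0. -0.]
```

```bash
python3 -m jog '[[[0,0,0.1],[0,0,0]],[[0,0,0.2],[0,0,0]],[[0,0,0.2],[0,0,0]],[[0,0,0.2],[0,0,0]]]' 
python3 -m jog '[[[0,0,0.2],[0,0,0]],[[0,0,0.2],[0,0,0]]]'
```

```text
clock: 5.62
tool_pos: [0.5323, 0.2853, 0.1187]
ee_rot: [[-0.045, 0.999, 0.001], [0.999, 0.045, 0.001], [0.0, 0.001, -1.0]]
ft_force: [-0.8, 0.2, 1.7]
opening: 0.0433
finger_force: 40.9
clock: 5.78
tool_pos: [0.5323, 0.2856, 0.1186]
ee_rot: [[-0.045, 0.999, 0.001], [0.999, 0.045, 0.001], [0.001, 0.001, -1.0]]
ft_force: [-4.9, -1.1, 11.6]
opening: 0.0434
finger_force: 42.3
```

```bash
python3 -m jog '[[[0,0,-0.2],[0,0,0]],[[0,0,-0.2],[0,0,0]],[[0,0,-0.2],[0,0,0]],[[0,0,-0.2],[0,0,0]],[[0,0,-0.2],[0,0,0]],[[0,0,-0.2],[0,0,0]],[[0,0,-0.2],[0,0,0]]]' 0 40
python3 -m jog '[[[0,0,-1],[0,0,0]],[[0,0,-4],[0,0,0]],[[0,0,-8],[0,0,0]],[[0,0,-9],[0,0,0]],[[0,0,-9],[0,0,0]]]' >/dev/null
python3 go.py 648 19.5 200 2.6
```

```text
clock: 6.37
tool_pos: [0.5319, 0.2849, 0.1177]
ee_rot: [[-0.045, 0.999, -0.0], [0.999, 0.045, -0.0], [-0.0, -0.0, -1.0]]
ft_force: [-0.6, -0.4, 0.2]
opening: 0.0854
finger_force: 0.0
t 6.78 pos [535.2 286.6 214.4] yang 2.6 open 85.3 ff 0.0 F [1.  0.3 0.6] j6 23.3
shift [-27.19  10.06   1.43] turn [ 0.6 -0.2 -0. ]
```

```bash
python3 -m jog '[[[-4,1.4,0],[0,0,0]],[[-8,2.9,0],[0,0,0]],[[-12,4.4,0],[0,0,0]],[[-16,5.9,0],[0,0,0]],[[-20,7.4,0],[0,0,0]],[[-24,8.9,0],[0,0,0]],[[-26.5,9.8,0],[0,0,0]],[[-27.2,10.1,0],[0,0,0]],[[-27.2,10.1,0],[0,0,0]],[[-27.2,10.1,0],[0,0,0]]]' >/dev/null
python3 -m jog '[[[0,0,0],[0,0,0]]]' >/dev/null
python3 - <<'E'
from h import *
ims=[]
for n in("top","side"):
    p,d=manip.snapshot(n);X=cloud(n,d)
    for nm,a in(("amber",(.45,.6,.24,.31)),("loaded",(.45,.6,.315,.4))):
        m=(X[...,0]>a[0])&(X[...,0]<a[1])&(X[...,1]>a[2])&(X[...,1]<a[3])&(abs(X[...,2]-.155)<.012)
        if m.sum()>20:
            v,u=np.nonzero(m);P=onz(n,np.c_[u,v],.155)
            print(n,nm,m.sum(),np.round(cv2.minEnclosingCircle((P[:,:2]*1000).astype(np.float32))[0],1),np.median(X[m][:,2]))
E
python3 go.py 648 19.5 62 2.6
```

```text
top amber 249 [528.4 283. ] 0.1549887581478976
top loaded 249 [528.6 344.3] 0.15499913244640828
side amber 107 [528.5 270.8] 0.15184204382619637
side loaded 106 [523.7 330.8] 0.15215496309060345
t 7.8 pos [644.3  19.6 207.7] yang 2.7 open 85.2 ff 0.0 F [-0.5  0.   0.2] j6 -3.2
shift [-0.03  0.38 14.57] turn [-0.  -0.   0.1]
```

```bash
python3 -m jog '[[[0,0.3,3],[0,0,0]],[[0,0.3,7],[0,0,0]],[[0,0.3,11],[0,0,0]],[[0,0.3,14],[0,0,0]],[[0,0.3,14.5],[0,0,0]],[[0,0.3,14.5],[0,0,0]],[[0,0.3,14.5],[0,0,0]]]' >/dev/null
python3 go.py 648 19.5 60 2.6
python3 -m jog '[[[0,0,0],[0,0,0]],[[0,0,0],[0,0,0]],[[0,0,0],[0,0,0]],[[0,0,0],[0,0,0]],[[0,0,0],[0,0,0]],[[0,0,0],[0,0,0]],[[0,0,0],[0,0,0]],[[0,0,0],[0,0,0]]]' 1 40
python3 go.py 534.5 221.5 200 2.6
```

```text
t 8.38 pos [648.8  18.8  64.3] yang 2.6 open 85.7 ff 0.0 F [1.1 0.3 0.9] j6 -3.2
shift [ 0.07 -0.08  0.43] turn [0.1 0.  0. ]
clock: 9.05
tool_pos: [0.6494, 0.0178, 0.0654]
ee_rot: [[-0.044, 0.999, 0.003], [0.999, 0.044, 0.0], [-0.0, 0.003, -1.0]]
ft_force: [-2.6, -1.1, 6.8]
opening: 0.0429
finger_force: 39.9
t 9.05 pos [649.4  17.8  65.4] yang 2.5 open 42.9 ff 39.9 F [-2.6 -1.1  6.8] j6 -3.2
shift [ 20.85 -10.53 -13.5 ] turn [ 0.2  0.  -0.1]
```

```bash
python3 -m jog '[[[0,0,-1],[0,0,0]],[[0,0,-4],[0,0,0]],[[0,0,-7.5],[0,0,0]],[[0,0,-11],[0,0,0]],[[0,0,-13],[0,0,0]],[[0,0,-13],[0,0,0]],[[0,0,-13],[0,0,0]]]' >/dev/null
python3 go.py 535 220 200 2.6
python3 -m jog '[[[1,-0.5,0],[0,0,0]],[[4,-2,0],[0,0,0]],[[7.5,-3.8,0],[0,0,0]],[[11,-5.5,0],[0,0,0]],[[14.5,-7.3,0],[0,0,0]],[[18,-9,0],[0,0,0]],[[20,-10,0],[0,0,0]],[[20.6,-10.4,0],[0,0,0]],[[20.6,-10.4,0],[0,0,0]],[[20.6,-10.4,0],[0,0,0]]]' >/dev/null
python3 -m jog '[[[0,0,0],[0,0,0]],[[0,0,0],[0,0,0]]]' >/dev/null
python3 go.py 535 220 120.5 2.6
```

```text
t 9.63 pos [649.   17.8 195.2] yang 2.5 open 43.3 ff 41.1 F [ 0.5 -0.4 -2.3] j6 -3.2
shift [ 20.71 -10.49  -0.53] turn [ 0.2  0.  -0.1]
t 10.63 pos [535.4 217.8 192.4] yang 2.5 open 43.4 ff 41.2 F [ 0.5 -0.6 -1.6] j6 17.2
shift [ 0.23 -0.02  7.19] turn [-0.   0.  -0.1]
```

```bash
python3 -m jog '[[[0.2,0,1],[0,0,0]],[[0.2,0,2.5],[0,0,0]],[[0.2,0,4],[0,0,0]],[[0.2,0,5],[0,0,0]],[[0.2,0,5.5],[0,0,0]],[[0.2,0,5.5],[0,0,0]]]' >/dev/null 
python3 go.py 535 220 120.5 2.6
```

```text
t 11.13 pos [533.9 220.2 135.9] yang 2.5 open 43.6 ff 41.2 F [ 0.1 -0.5 -1.4] j6 17.4
shift [-0.02  0.12  1.54] turn [-0.2  0.1 -0.1]
```

```bash
python3 -m jog '[[[0,0,0.5],[0,0,0]],[[0,0,1],[0,0,0]],[[0,0,1.3],[0,0,0]],[[0,0,1.5],[0,0,0]],[[0,0,1.6],[0,0,0]],[[0,0,1.7],[0,0,0]],[[0,0,1.7],[0,0,0]]]'
python3 -m jog '[[[0,0,0.1],[0,0,0]],[[0,0,0.1],[0,0,0]],[[0,0,0.1],[0,0,0]]]'
```

```text
clock: 11.72
tool_pos: [0.5349, 0.2211, 0.121]
ee_rot: [[-0.045, 0.999, 0.0], [0.999, 0.045, 0.0], [0.0, 0.0, -1.0]]
ft_force: [-0.0, -0.0, -2.5]
opening: 0.0429
finger_force: 41.2
clock: 11.97
tool_pos: [0.5351, 0.2212, 0.1204]
ee_rot: [[-0.045, 0.999, 0.001], [0.999, 0.045, 0.0], [0.0, 0.001, -1.0]]
ft_force: [-0.0, 0.3, 0.4]
opening: 0.0436
finger_force: 41.3
```

Touching down: 1 mm more, then release and retreat.

```bash
python3 -m jog '[[[0,0,0.1],[0,0,0]],[[0,0,0.1],[0,0,0]],[[0,0,0.1],[0,0,0]]]'
python3 -m jog '[[[0,0,-0.1],[0,0,0]],[[0,0,-0.1],[0,0,0]],[[0,0,-0.1],[0,0,0]],[[0,0,-0.1],[0,0,0]],[[0,0,-0.1],[0,0,0]],[[0,0,-0.1],[0,0,0]],[[0,0,-0.1],[0,0,0]]]' 0 40 >/dev/null
python3 -m jog '[[[0,0,-1],[0,0,0]],[[0,0,-4],[0,0,0]],[[0,0,-8],[0,0,0]],[[0,0,-9],[0,0,0]],[[0,0,-9],[0,0,0]],[[0,0,-9],[0,0,0]]]' >/dev/null
python3 go.py 641.5 -218 150 -90.5
```

```text
clock: 12.22
tool_pos: [0.5352, 0.2213, 0.1204]
ee_rot: [[-0.045, 0.999, 0.001], [0.999, 0.045, 0.0], [0.0, 0.001, -1.0]]
ft_force: [-3.2, -1.3, 5.8]
opening: 0.0429
finger_force: 42.0
t 13.3 pos [535.6 221.4 211.7] yang 2.6 open 85.4 ff 0.0 F [-1.1 -1.  -0. ] j6 17.4
shift [-44.37   8.6    6.15] turn [ 0.1 -0.2 93.1]
```

```bash
python3 -m jog '[[[-3,0.6,0],[0,0,7]],[[-7,1.4,0],[0,0,14]],[[-11,2.1,0],[0,0,21]],[[-15,2.9,0],[0,0,28]],[[-19,3.7,0],[0,0,35]],[[-23,4.5,0],[0,0,42]],[[-27,5.2,0],[0,0,49]],[[-31,6,0],[0,0,56]],[[-35,6.8,0],[0,0,63]],[[-39,7.6,0],[0,0,70]]]' >/dev/null
python3 go.py 641.5 -218 150 -90.5
```

```text
t 14.13 pos [ 626.9 -166.8  207.4] yang -67.8 open 85.6 ff 0.0 F [ 0.9  0.1 -0.8] j6 50.7
shift [-0.56  5.31  5.73] turn [-0.1  0.2 22.7]
```

```bash
python3 -m jog '[[[-0.5,2,2],[0,0,7]],[[-0.5,4,4],[0,0,14]],[[-0.5,5.2,5.5],[0,0,20]],[[-0.5,5.2,5.5],[0,0,22.5]],[[-0.5,5.2,5.5],[0,0,22.5]],[[-0.5,5.2,5.5],[0,0,22.5]]]' 0.45 40 >/dev/null
python3 -m jog '[[[0,0,0],[0,0,0]],[[0,0,0],[0,0,0]]]' >/dev/null
python3 - <<'E'
from h import *
p,d=manip.snapshot("top");X=cloud("top",d)
for nm,a in(("red",(.45,.6,.18,.25)),("amber",(.45,.6,.253,.31)),("loaded",(.45,.6,.315,.4))):
    m=(X[...,0]>a[0])&(X[...,0]<a[1])&(X[...,1]>a[2])&(X[...,1]<a[3])&(abs(X[...,2]-.155)<.012)
    v,u=np.nonzero(m);P=onz("top",np.c_[u,v],.155)
    print(nm,m.sum(),np.round(cv2.minEnclosingCircle((P[:,:2]*1000).astype(np.float32))[0],1),np.median(X[m][:,2]))
q,d=manip.snapshot("side")
A=cv2.resize(p[140:290,260:410],(400,400),interpolation=3);B=cv2.resize(q[190:310,230:350],(400,400),interpolation=3)
cv2.imwrite("pics/k1.png",np.hstack([A,B])[:,:,::-1])
E
python3 go.py 641.5 -218 52 -90.5
```

```text
red 246 [533.9 222.4] 0.15524234443312435
amber 244 [529.6 282.5] 0.15506889262103712
loaded 253 [530.3 343.6] 0.15519128468153298
t 14.9 pos [ 643.8 -214.6  155.7] yang -89.9 open 46.9 ff 0.0 F [-0.7  0.4  0.3] j6 69.3
shift [-0.24  0.33 10.37] turn [ 0.  -0.1  0.6]
```

View pics/k1.png

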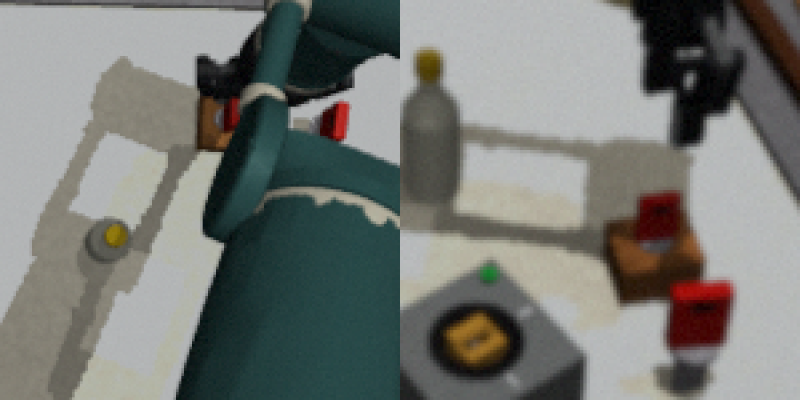

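Jars stand in their cells. The hand is directly above the right key. I'll descend and grip it.

```bash
python3 -m jog '[[[-0.2,0.2,2.5],[0,0,0]],[[-0.2,0.2,5.5],[0,0,0]],[[-0.2,0.2,8],[0,0,0]],[[-0.2,0.2,9.5],[0,0,0]],[[-0.2,0.2,10],[0,0,0]],[[-0.2,0.2,10],[0,0,0]],[[-0.2,0.2,10],[0,0,0]]]' >/dev/null
python3 go.py 641.5 -218 52 -90.5
python3 -m jog '[[[0,0,0],[0,0,0]],[[0,0,0],[0,0,0]],[[0,0,0],[0,0,0]],[[0,0,0],[0,0,0]],[[0,0,0],[0,0,0]],[[0,0,0],[0,0,0]]]' 1 40
python3 go.py 641.5 -218 100 -90
```

```text
t 15.48 pos [ 642.4 -217.3   56.1] yang -89.9 open 46.8 ff 0.0 F [-0.6  0.1  0.4] j6 69.1
shift [-0.09  0.07  0.41] turn [ 0.  -0.1  0.6]
clock: 15.98
tool_pos: [0.6428, -0.2176, 0.0568]
ee_rot: [[1.0, 0.001, 0.003], [0.001, -1.0, -0.001], [0.003, 0.001, -1.0]]
ft_force: [0.2, 0.3, 5.9]
opening: 0.0093
finger_force: 40.0
t 15.98 pos [ 642.8 -217.6   56.8] yang -89.9 open 9.3 ff 40.0 F [0.2 0.3 5.9] j6 69.1
shift [-0.12  0.05 -4.32] turn [ 0.1 -0.2  0.1]
```

```bash
python3 -m jog '[[[0,0,0],[0,0,0]],[[0,0,-1],[0,0,0]],[[0,0,-2.5],[0,0,0]],[[0,0,-4],[0,0,0]],[[0,0,-6],[0,0,0]],[[0,0,-8],[0,0,0]],[[0,0,-9],[0,0,0]],[[0,0,-9],[0,0,0]],[[0,0,-9],[0,0,0]]]' 1 90
python3 go.py 494.4 -289.5 160 -68.5
```

```text
clock: 16.73
tool_pos: [0.6418, -0.2173, 0.1464]
ee_rot: [[1.0, 0.001, 0.002], [0.001, -1.0, -0.001], [0.002, 0.001, -1.0]]
ft_force: [-0.1, -0.0, -0.6]
opening: 0.0087
finger_force: 88.3
t 16.73 pos [ 641.8 -217.3  146.4] yang -89.9 open 8.7 ff 88.3 F [-0.1 -0.  -0.6] j6 69.1
shift [-14.75   7.21  -1.38] turn [  0.1  -0.1 -21.4]
```

```bash
python3 -m jog '[[[-1,0.5,-0.5],[0,0,-5]],[[-4,2,-1],[0,0,-10]],[[-8,4,-1],[0,0,-15]],[[-11.5,5.6,-1],[0,0,-20]],[[-14,6.8,-1],[0,0,-21.4]],[[-14.7,7.2,-1],[0,0,-21.4]],[[-14.7,7.2,-1],[0,0,-21.4]],[[-14.7,7.2,-1],[0,0,-21.4]],[[-14.7,7.2,-1],[0,0,-21.4]]]' >/dev/null
python3 - <<'E'
from h import *
p,d=manip.snapshot("top");q,d2=manip.snapshot("side");np.savez("k2.npz",p=p,q=q,d=d,d2=d2)
A=cv2.resize(p[185:285,320:420],(400,400),interpolation=3);B=cv2.resize(q[220:320,200:300],(400,400),interpolation=3)
cv2.imwrite("pics/k2.png",np.hstack([A,B])[:,:,::-1])
E
python3 go.py 494.4 -289.5 118 -68.5
```

```text
t 17.58 pos [ 495.8 -288.6  154.8] yang -68.5 open 8.7 ff 88.4 F [-0.1  0.3  0.2] j6 35.8
shift [-0.16  0.03  3.68] turn [-0. -0.  0.]
```

View pics/k2.png

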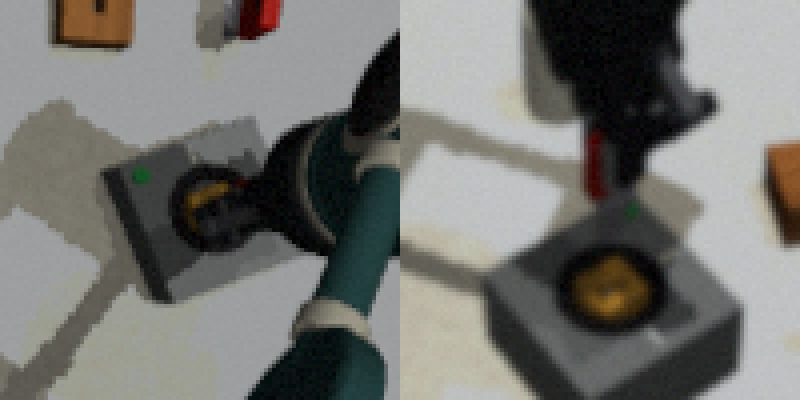

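Run:
```python
from h import *
for n in("top","side"):
    z=np.load(n+"0.npz");p=z['p'];X=cloud(n,z['d'])
    m=(X[...,0]>.4)&(X[...,0]<.6)&(X[...,1]>-.4)&(X[...,1]<-.2)&(abs(X[...,2]-.059)<.009)
    v,u=np.nonzero(m);P=onz(n,np.c_[u,v],.058);print(n,"box",cv2.minAreaRect((P[:,:2]*1000).astype(np.float32)))
    b=cv2.cvtColor(p,cv2.COLOR_RGB2HSV);sat=(b[...,1]>100)&(b[...,0]>12)&(b[...,0]<36)
    v,u=np.nonzero(sat&(X[...,0]>.46)&(X[...,0]<.53)&(X[...,1]>-.33)&(X[...,1]<-.25)&(X[...,2]>.03))
    P=onz(n,np.c_[u,v],.062);print(n,"brass",cv2.minEnclosingCircle((P[:,:2]*1000).astype(np.float32)),cv2.minAreaRect((P[:,:2]*1000).astype(np.float32)))
    m=(X[...,0]>.57)&(X[...,0]<.7)&(X[...,1]>-.27)&(X[...,1]<-.16)&(abs(X[...,2]-.036)<.006)
    v,u=np.nonzero(m);P=onz(n,np.c_[u,v],.036);print(n,"stand",cv2.minAreaRect((P[:,:2]*1000).astype(np.float32)))
    m=(X[...,0]>.57)&(X[...,0]<.7)&(X[...,1]>-.27)&(X[...,1]<-.16)&(X[...,2]>.072)
    v,u=np.nonzero(m);P=onz(n,np.c_[u,v],.08);print(n,"key",P[:,:2].mean(0)*1000)
print(px("side",[[.4945,-.289,.1],[.4945,-.289,.138]]))
```

```text
top box ((494.7373046875, -289.1127624511719), (99.95653533935547, 102.37407684326172), 21.972915649414062)
top brass ((494.1030578613281, -288.80224609375), 20.192296981811523) ((492.94073486328125, -287.58892822265625), (31.99285316467285, 35.66844177246094), 20.84636688232422)
top stand ((641.6188354492188, -218.23045349121094), (48.45977783203125, 61.15686798095703), 89.80195617675781)
top key [ 641.52051091 -216.99358364]
side box ((493.1346130371094, -295.12945556640625), (103.33218383789062, 104.96873474121094), 22.448226928710938)
side brass ((493.74261474609375, -293.8126220703125), 23.010862350463867) ((493.42449951171875, -295.33917236328125), (41.091392517089844, 42.89436340332031), 23.897830963134766)
side stand ((640.50732421875, -222.86427307128906), (55.685638427734375, 61.629974365234375), 87.11077117919922)
side key [ 639.5816879 -223.4519094]
[[252.23786949 277.73058809]
 [252.18489484 265.21869309]]
```

```bash
python3 -m jog '[[[-0.05,0.05,1],[0,0,-0.5]],[[-0.05,0.05,2],[0,0,-0.5]],[[-0.05,0.05,3],[0,0,-0.5]],[[-0.05,0.05,3.3],[0,0,-0.5]],[[-0.05,0.05,3.3],[0,0,-0.5]],[[-0.05,0.05,3.3],[0,0,-0.5]]]' >/dev/null
python3 go.py 495.1 -289.3 116 -68
```

```text
t 18.08 pos [ 493.9 -289.5  121.1] yang -68.0 open 8.7 ff 88.4 F [-0.3 -1.   0.4] j6 35.2
shift [0.12 0.02 0.51] turn [-0.1  0.1 -0. ]
```

```bash
python3 -m jog '[[[0.1,0,0.2],[0,0,0]],[[0.1,0,0.4],[0,0,0]],[[0.1,0,0.6],[0,0,0]],[[0.1,0,0.8],[0,0,0]],[[0.1,0,0.9],[0,0,0]],[[0.1,0,0.9],[0,0,0]]]' >/dev/null
python3 go.py 495.1 -289.3 105 -68
python3 -m jog '[[[0,0,0.1],[0,0,0]],[[0,0,0.2],[0,0,0]],[[0,0,0.3],[0,0,0]],[[0,0,0.3],[0,0,0]]]' >/dev/null
python3 go.py 495.1 -289.3 105 -68
```

```text
t 18.58 pos [ 495.  -289.4  112.7] yang -68.0 open 8.7 ff 88.4 F [-0.2  0.2 -0.3] j6 35.2
shift [ 0.01 -0.01  0.77] turn [-0.  0. -0.]
t 18.92 pos [ 495.1 -289.4  109.7] yang -68.0 open 8.4 ff 88.4 F [ 0.1 -0.1 -0.4] j6 35.2
shift [ 0.01 -0.01  0.47] turn [-0.  0. -0.]
```

```bash
python3 -m jog '[[[0,0,0.2],[0,0,1.5]],[[0,0,0.4],[0,0,-1.5]],[[0,0,0.6],[0,0,1.5]],[[0,0,0.8],[0,0,-1.5]],[[0,0,1.0],[0,0,1.5]],[[0,0,1.2],[0,0,-1.5]],[[0,0,1.2],[0,0,0]]]' >/dev/null
python3 go.py 495.1 -289.3 83 -68
python3 -m jog '[[[0,0,0.2],[0,0,1.5]],[[0,0,0.4],[0,0,-1.5]],[[0,0,0.6],[0,0,1.5]],[[0,0,0.6],[0,0,-1.5]],[[0,0,0.6],[0,0,0]]]' >/dev/null
python3 go.py 495.1 -289.3 83 -68
```

```text
t 19.5 pos [ 495.8 -289.7   98.4] yang -67.9 open 8.8 ff 88.3 F [ 1.3  0.6 -1.9] j6 35.1
shift [-0.05 -0.07  1.54] turn [ 0.1 -0.1  0.1]
t 19.92 pos [ 495.8 -289.8   93.1] yang -67.9 open 8.7 ff 89.0 F [-0.6  0.6  3. ] j6 35.1
shift [-0.05 -0.07  1.01] turn [ 0.1 -0.1  0.1]
```

```bash
python3 -m jog '[[[-0.05,-0.05,0.2],[0,0,1.5]],[[-0.05,-0.05,0.4],[0,0,-1.5]],[[-0.05,-0.05,0.6],[0,0,1.5]],[[-0.05,-0.05,0.8],[0,0,-1.5]],[[-0.05,-0.05,0.9],[0,0,0]]]' >/dev/null
python3 go.py 495.1 -289.3 83 -68
python3 -m jog '[[[0,0,0.1],[0,0,1.5]],[[0,0,0.2],[0,0,-1.5]],[[0,0,0.2],[0,0,0]],[[0,0,0.2],[0,0,0]]]' >/dev/null
python3 go.py 495.1 -289.3 83 -68
```

```text
t 20.33 pos [ 495.9 -289.8   84.7] yang -68.0 open 9.0 ff 89.4 F [0.6 1.1 5.2] j6 35.1
shift [-0.06 -0.07  0.17] turn [ 0.1 -0.1  0. ]
t 20.67 pos [ 495.9 -289.8   82.8] yang -68.1 open 8.5 ff 89.4 F [0.1 1.8 6.1] j6 35.3
shift [-0.06 -0.07 -0.02] turn [ 0.1 -0.1 -0.1]
```

```bash
python3 -m jog '[[[0,0,0.1],[0,0,0]],[[0,0,0.2],[0,0,0]],[[0,0,0.2],[0,0,0]],[[0,0,0.2],[0,0,0]]]' >/dev/null
python3 go.py 495.1 -289.3 83 -68
```

```text
t 21.0 pos [ 496.  -289.9   82.7] yang -68.0 open 8.5 ff 91.4 F [-4.3  4.7 17.1] j6 35.2
shift [-0.07 -0.09 -0.03] turn [ 0.1 -0.1 -0. ]
```

```bash
python3 -m jog '[[[0,0,-0.1],[0,0,3]],[[0,0,-0.1],[0,0,8]],[[0,0,-0.1],[0,0,13]],[[0,0,-0.1],[0,0,18]],[[0,0,-0.1],[0,0,23]],[[0,0,-0.1],[0,0,28]],[[0,0,-0.1],[0,0,33]],[[0,0,-0.1],[0,0,38]],[[0,0,-0.1],[0,0,42]],[[0,0,-0.1],[0,0,45]]]'
python3 go.py 495.9 -289.9 83 -166
```

```text
clock: 21.83
tool_pos: [0.4955, -0.291, 0.0828]
ee_rot: [[0.919, -0.394, 0.002], [-0.394, -0.919, -0.003], [0.003, 0.002, -1.0]]
ft_force: [-4.0, -1.9, 11.1]
opening: 0.0086
finger_force: 90.2
t 21.83 pos [ 495.5 -291.    82.8] yang -113.2 open 8.6 ff 90.2 F [-4.  -1.9 11.1] j6 80.4
shift [-0.01 -0.12 -0.02] turn [ 0.  -0.2 52.8]
```

```bash
python3 -m jog '[[[0,0,0],[0,0,5]],[[0,0,0],[0,0,10]],[[0,0,0],[0,0,15]],[[0,0,0],[0,0,20]],[[0,0,0],[0,0,25]],[[0,0,0],[0,0,30]],[[0,0,0],[0,0,35]],[[0,0,0],[0,0,39]],[[0,0,0],[0,0,42]],[[0,0,0],[0,0,45]]]'>/dev/null
python3 go.py 495.5 -289.9 83 -166
python3 -c "
from rig import manip;print(manip.observe()['torque'])"
python3 -m jog '[[[0,0,0],[0,0,2]],[[0,0,0],[0,0,4]],[[0,0,0],[0,0,6]],[[0,0,0],[0,0,7]],[[0,0,0],[0,0,7]],[[0,0,0],[0,0,7]]]'>/dev/null
python3 go.py 495.5 -289.9 83 -166
python3 -c "
from rig import manip;print(manip.observe()['torque'])"
```

```text
t 22.67 pos [ 494.4 -291.5   82.8] yang -158.1 open 8.7 ff 90.4 F [-7.1 -2.4 12.5] j6 125.4
shift [-0.11 -0.16 -0.02] turn [ 0.1 -0.2  7.9]
[-0.47006672  1.33296908  0.11692279]
t 23.17 pos [ 494.6 -291.2   82.8] yang -165.0 open 8.7 ff 90.5 F [-6.  -1.6 13.2] j6 132.2
shift [-0.1  -0.13 -0.02] turn [ 0.  -0.2  1. ]
[-0.36070773  1.28593002  0.07573537]
```

```bash
python3 -m jog '[[[0,0,0],[0,0,1.5]],[[0,0,0],[0,0,3]],[[0,0,0],[0,0,3]],[[0,0,0],[0,0,3]],[[0,0,0],[0,0,3]]]'>/dev/null
python3 go.py 495.5 -289.9 83 -166
python3 - <<'E'
from h import *
print(manip.observe()['torque'])
p,d=manip.snapshot("top");q,d2=manip.snapshot("side")
A=cv2.resize(p[185:285,320:420],(400,400),interpolation=3);B=cv2.resize(q[235:315,210:290],(400,400),interpolation=3)
cv2.imwrite("pics/f.png",np.hstack([A,B])[:,:,::-1])
E
```

```text
t 23.58 pos [ 494.7 -291.1   82.8] yang -168.0 open 9.3 ff 90.5 F [-5.7 -1.3 12.5] j6 135.2
shift [-0.1  -0.11 -0.02] turn [ 0.  -0.2 -2. ]
[-0.32392676  1.26270688  0.17595152]
```

View pics/f.png

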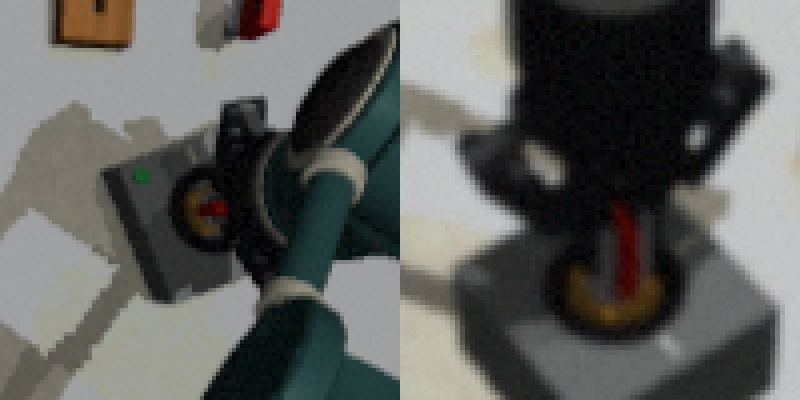

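The key sits home with its bow at the side crop's (625,250), turned 90°. The torque rose sharply (0.08 to 0.18 N·m) on the last 3°, so it is at the stop. I'll let it settle and hand in.

```bash
python3 -m jog '[[[0,0,0],[0,0,0]],[[0,0,0],[0,0,0]],[[0,0,0],[0,0,0]],[[0,0,0],[0,0,0]]]'
python3 -c "
from rig import manip;print(manip.observe()['torque']);print(manip.job_done())"
```

```text
clock: 24.02
tool_pos: [0.4947, -0.2911, 0.0828]
ee_rot: [[0.208, -0.978, 0.0], [-0.978, -0.208, -0.003], [0.003, 0.001, -1.0]]
ft_force: [-5.9, -1.6, 12.6]
opening: 0.0088
finger_force: 90.5
[-0.26802651  1.28442575  0.18035827]
the job is handed in; nothing more can be done
None
```

I handed the job in at 24 s of the 72 s limit, with no verdict returned: the amber jar is in the middle cell and the red jar in the right cell, both released, and the key is home, turned to its stop and still gripped at about 90 N.

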